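# Open the sprung calliper case

### The arm

A 6-joint arm with a two-finger parallel gripper is mounted at the origin on the work surface. World frame = base frame: x ahead of the robot, y to its left, z up, the work surface at z = 0. Lengths are in mm, angles in rad, forces in N, time in s.
With the tool pointing down it reaches from about 400 to 925 mm from the base axis. Payload 12.5 kg.
Tool frame: the origin (TCP) lies midway between the tips of the shut fingers; the grasp point (between the pads) lies 19 mm behind it; z points along the fingers, y is the direction in which the jaws open and shut (so a half turn about z gives the same grasp; the last joint's range is limited). The gripper opens to 95 mm and grips with 3 to 60 N. Pads are 20 mm wide; open, the fingers measure 119 mm over their backs; the gripper's body (75 mm by 180 mm) begins 59 mm behind the grasp point.
Start: joints at [-1.212, 0.491, 1.559, -0, 1.092, -0.106], TCP at [280.177, -558.702, 214.661] pointing down, gripper open.
Joint ranges: [-3.1, 3.1], [-0.84, 2.19], [0.05, 2.79], [-1.13, 4.28], [0.06, 2.93], [-2.69, 2.69]. Speed limits (rad/s): [2.22, 2.22, 2.79, 3.14, 3.14, 3.14].

### API

Orientations are given as [roll, pitch, yaw] about the fixed x, y, z axes, in that order (R = Rz(yaw) Ry(pitch) Rx(roll)).
In Python, from cell import * gives the robot as it stands. The module is installed in compiled form; this text tells all that it offers.
- The arm moves only by the tool carry_out, never from a script. Its argument "moves" is a list of rows, each an object of numbers: "dx", "dy", "dz": the shift along the tool's x, y, z in m; "twist": the turn about the tool's z in degrees. A call has 1 to 5 rows; each row is the pose to reach, as a shift and turn from the pose commanded when the call began, along the tool's axes at that moment; what a row does not reach only later rows make up. A row lasts 1/10 s, in which the tool goes at most 50 mm and 8.59 degrees, less where a joint would pass 70% of its speed; a pose out of reach is approached as far as the arm can. A call with a gripper value outside its range is refused whole. "grip" is the finger opening in m, from 0 to 0.0951, set as the call begins (left out, the last holds). The fingers move at their own pace and stop on an object; the grip force is fixed at half the most. Time passes only in rows, so rows that repeat a pose let the fingers close. It gives the time, the measured TCP pose, the force and the opening at its end, in the units of the state.
- state(): the state, without advancing time (a new reading comes with each control period).
- read_camera(name): name is "scene" or "top"; returns (picture, depth): 420x560x3 uint8, red, green, blue; 420x560 float32, mm along the optical axis (not along the pixel's ray), 0 where there is no reading.
- camera_info(name): a dict with "mtx" (3x3 intrinsics, pixels), "R" (3x3) and "t" (3): a world point X has camera coordinates R X + t. Camera axes: x right, y down, z forward; pixel columns grow to the right and rows downward; lengths in mm; the calibration is good to about 2 mm. A picture is of the moment at which its call begins. camera_info takes no time and is no camera call.
- job_done(): hands the job in, once; it reports no verdict.
The state is a dict: "t": time; "joints": joint angles; "qvel": joint speeds; "tau": joint torques, N m; "eef_pos": TCP position; "tcp_rot": TCP orientation; "ft_force": force on the tool from outside, world axes, zero at the start; "moment": the same for the moment, N m; "opening": opening from 0.0 (shut) to 1.0 (fully open).
Only numpy, scipy, OpenCV 4.12 (cv2) and the standard library are available. Lean on these libraries where they do the work, as an engineer would, in place of code of your own. Each camera call takes 0.05 s, during which the arm holds its last target. There are 200 camera calls.

### The job

Open the oak instrument case: draw its small steel bolt all the way back off the lid, then press slowly and gently down on the front of the pale grey lid until you feel the catch under it give, and get your hand away at once so that the lid swings fully open by itself. The lid is brittle, so never press on it with more than about 20 newtons, and leave the other things on the bench alone.

Things in the scene. Friction and masses are not known exactly. Their poses are not given: they have to be found in the camera images.
- case: Oak instrument case fixed to the bench, 90 mm high. Origin at bench height; its x axis points from the front deck (robot side) to the hinge side, z up. It reaches x -155 to +110 mm, y +-130 mm. A flat deck at 90 mm height fills x -155 to -95; behind it lies the pale grey inset lid, 190 (x) by 236 (y) by 5 mm, flush with deck and walls when shut, its front held by a hidden catch.
- lid_press (a point): Place to press: shallow darker round mark, 32 mm across, on the lid's top, 153 mm from the hinge; case frame (-55, 0, 90) mm when shut. It sinks against a spring (4-5 N), then the catch (7-9 N in all), which gives with a felt force drop to 4-5 N at a depth that differs from case to case, 5 to 15 mm here, not to be seen. 1 to 2 mm on is a hard rubber stop. The lid rises once let go after that.
- lid (a joint): Lid angle in rad: 0 shut, positive as its front edge rises, a little negative when pressed down, 1.35 fully open (nearly upright, on its stop). Once free it rises by itself at 0.3 rad/s (front edge 60 mm/s), slowing later, and needs some 6 s.
- bolt_tab (a point): Centre of the bolt's upright steel tab, 14 mm (case x) by 18 mm (case y), its top 14 mm above this point. It stands on a flat steel plate, 44 by 26 mm, whose top is 14 mm below this point, on the front deck: case frame (-112, -60, 109.5) mm when fully shut. 4.5 mm high guide strips run on the deck 17 mm either side.
- bolt (a joint): How far the bolt is drawn back along the case's -x (towards the robot), in m: 0 to 0.004 at the start, its plate reaching about 10 mm over the lid's front edge and keeping it shut; 0.022 all the way back, at its stop. It slides stiffly, about 2.5 N, and stays where it is left.
- skullcap: Bone-coloured dome (skull top), 164 mm across, 69 mm high, loose on the bench; origin at the centre of its underside. Leave alone.
- jawbone: Bone-coloured U-shaped lower jaw, about 110 by 100 by 50 mm, loose; origin at bench height in its middle. Leave alone.
- flask: Orange drinking bottle, 72 mm across, 190 mm high, loose; origin at the centre of its underside. Leave alone.
- notebook: Closed blue notebook, 210 by 150 by 11 mm, loose; origin at the centre of its underside. Leave alone.
- lid_hinge (a point): Middle of the lid's hinge line, at the case's far side: case frame (98, 0, 85) mm. The line runs along the case's y axis.

How it is judged:
By the outcome, as a careful person would: the job done as asked, in the order asked, and still so for the second after the job is handed in, with the robot touching nothing.
It also fails if it takes over 54 s, if anything falls off the work surface, if the arm or the gripper's body presses on something with over 40 N, if the wrist force passes 120 N, or if a joint passes its speed limit or range.

## Working session

There is one attempt and no reset: what is moved stays moved. The work goes in short steps, Python scripts to look and compute and a tool call to move; the robot and the scene stay as the last step left them, time stands still between calls to the robot, and variables do not carry over. Pictures are saved under pics/ and viewed, about 8 in all and at most 12, crops included, and the job is handed in when it is done.

Besides the shell and the picture viewer there is one more tool, called after "Request:" as name([rows], argument=value, ...), one row to a line, values as JSON. carry_out: Moves the arm, as the interface text tells. Its arguments: {"type":"object","properties":{"moves":{"type":"array","items":{"type":"object","properties":{"dx":{"type":"number"},"dy":{"type":"number"},"dz":{"type":"number"},"twist":{"type":"number"}}}},"grip":{"type":"number"}},"required":["moves"]}

```bash
mkdir -p pics; cat > h.py <<'E'
from cell import *
import numpy as np, cv2
def look(name,fn,crop=None,s=1):
    im,d=read_camera(name)
    np.save('d_%s.npy'%name,d); cv2.imwrite('full_%s.png'%name,im[:,:,::-1])
    o=im[:,:,::-1]
    if crop: x0,y0,x1,y1=crop; o=o[y0:y1,x0:x1]
    cv2.imwrite('pics/'+fn,cv2.resize(o,None,fx=s,fy=s,interpolation=cv2.INTER_CUBIC))
def w(name,u,v,d=None,z=None):
    c=camera_info(name);R=np.array(c['R']);t=np.array(c['t']).ravel();K=np.array(c['mtx'])
    r=np.linalg.solve(K,[u,v,1.])
    if z is not None:
        o=-R.T@t; q=R.T@r; return o+q*(z-o[2])/q[2]
    if d is None: d=np.load('d_%s.npy'%name)[int(round(v)),int(round(u))]
    return R.T@(r*d-t)
E
python3 - <<'E'
from h import *
look('top','a.png'); look('scene','b.png')
s=state();print(s)
E
```

```text
{'t': 0.1, 'joints': array([-1.21159152e+00,  4.91489600e-01,  1.55939120e+00,  7.04779058e-06,
        1.09165966e+00, -1.05592791e-01]), 'qvel': array([ 0.00077225, -0.00144441, -0.0013647 ,  0.00137703,  0.0002496 ,
       -0.00053572]), 'tau': array([ 2.85780989e-03, -6.13626194e+01, -2.58603662e+01,  6.94120629e-02,
        4.70387971e-02, -6.80568928e-05]), 'eef_pos': array([ 280.10450182, -558.48902907,  214.12526038]), 'tcp_rot': array([-3.14065078e+00, -1.06112437e-04,  4.64794297e-01]), 'ft_force': array([-0.64689914,  0.01043912,  0.14641237]), 'moment': array([ 0.02659346, -0.04516414, -0.00701088]), 'opening': 1.000737232204306}
```

View pics/a.png

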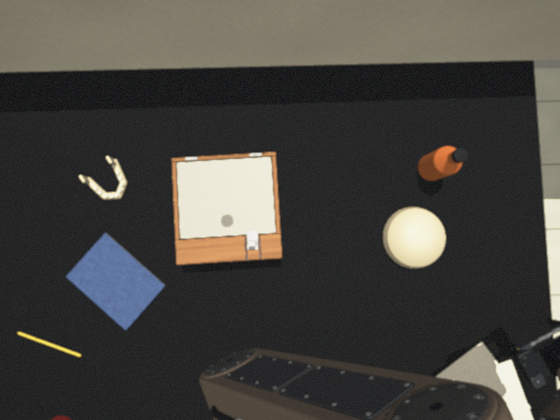

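View pics/b.png

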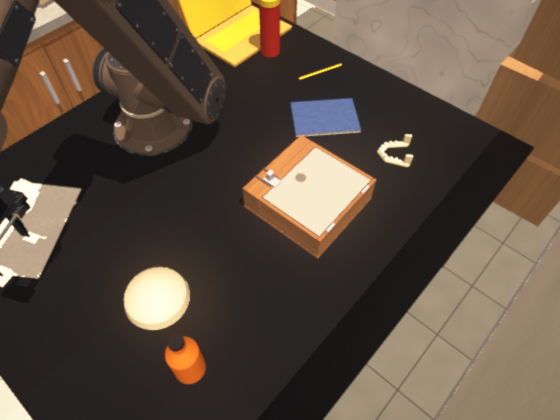

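The top view shows the case with corners near (173,157), (276,153), (282,258) and (177,264). The mark is at (227,220) and the bolt at about (252,241). The path from the gripper (lower right) to the case is open, with the skullcap at (414,237) off to the side.

```bash
python3 - <<'E'
from h import *
im=cv2.imread('full_top.png')[145:275,165:290]
cv2.imwrite('pics/c.png',cv2.resize(im,None,fx=4.5,fy=4.5,interpolation=cv2.INTER_CUBIC))
for n,u,v in [('mark',227,220),('tab',252,241)]: print(n,w('top',u,v,z=90),w('top',u,v))
for u,v in [(173,157),(276,153),(282,258),(177,264)]: print(w('top',u,v,z=90))
E
```

```text
mark [547.61971733  99.52963728  90.        ] [547.49222173  99.13382271  93.70945186]
tab [494.25829448  38.76663663  90.        ] [494.76920099  37.20801264 121.67839281]
[708.39341687 231.6739737   90.        ]
[712.47702181 -25.97812516  90.        ]
[450.67148295 -34.19830861  90.        ]
[442.69557573 223.93121003  90.        ]
```

View pics/c.png

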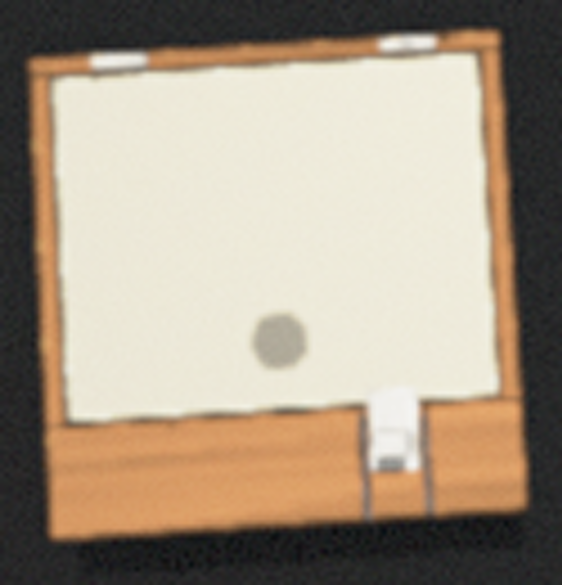

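Crop: the mark is at full-image (227.0,220.6), and the tab top is at about (251.9,243.5). The corners are clear, so I'll fit the case frame to them.

```bash
python3 - <<'E'
from h import *
px=[(30,58),(498,30),(526,510),(50,538)]
W=np.array([w('top',165+u/4.5,145+v/4.5,z=90)[:2] for u,v in px])
C=np.array([(110,130),(110,-130),(-155,-130),(-155,130.)])
cw,cc=W.mean(0),C.mean(0)
U,S,V=np.linalg.svd((C-cc).T@(W-cw)); R=(U@V).T
f=lambda p:(R@(np.array(p)-cc)+cw).round(1)
print('yaw',np.arctan2(R[1,0],R[0,0]),'resid',(W-[f(c) for c in C]).round(1).tolist())
print('origin',f((0,0)),'mark',f((-55,0)),w('top',227,220.6,z=90),'tab shut',f((-112,-60)),w('top',251.9,243.5,z=123.5))
ti=w('top',251.9,243.5,z=123.5)[:2]; print('tab in case',R.T@(ti-cw)+cc, 'mark in case',R.T@(w('top',227,220.6,z=90)[:2]-cw)+cc)
d=np.load('d_top.npy')
for v in range(236,250):print(v,[w('top',u,v).round(0).astype(int).tolist() for u in (250,252,254)])
E
```

```text
yaw 0.033930147616425564 resid [[-0.2, 0.1], [0.7, -0.3], [-0.4, -0.0], [-0.1, 0.2]]
origin [600.8 101.3] mark [545.9  99.4] [546.13478662  99.55460417  90.        ] tab shut [490.9  37.5] [488.85494512  37.48224926 123.5       ]
tab in case [-114.07257421  -59.94664442] mark in case [-54.71998132   0.14684279]
236 [[507, 43, 97], [507, 38, 102], [506, 33, 96]]
237 [[504, 43, 96], [504, 38, 97], [504, 33, 99]]
238 [[502, 43, 97], [502, 38, 98], [502, 33, 96]]
239 [[499, 43, 97], [499, 38, 99], [499, 33, 97]]
240 [[497, 42, 123], [497, 37, 124], [497, 32, 125]]
241 [[495, 42, 122], [495, 37, 122], [495, 32, 123]]
242 [[492, 42, 121], [493, 37, 129], [492, 32, 124]]
243 [[490, 42, 127], [490, 37, 124], [490, 32, 126]]
244 [[488, 42, 124], [488, 37, 127], [488, 32, 125]]
245 [[485, 42, 125], [485, 37, 125], [485, 32, 126]]
246 [[482, 44, 98], [482, 39, 95], [482, 34, 99]]
247 [[480, 44, 98], [480, 39, 99], [480, 34, 96]]
248 [[477, 44, 97], [477, 39, 96], [477, 34, 96]]
249 [[475, 44, 90], [475, 39, 92], [475, 34, 91]]
```

The case frame fits to under 1 mm: yaw 0.034, mark at (546,99.5), tab at about (490,37.4). My plan is to push the tab back with shut fingers from behind (start at world 518,38.4), with the tool yaw aligned to the case.

Request:
carry_out([
  {"dx": 0.0373,"dy": -0.0332},
  {"dx": 0.0747,"dy": -0.0664},
  {"dx": 0.112,"dy": -0.0996},
  {"dx": 0.1493,"dy": -0.1328},
  {"dx": 0.1867,"dy": -0.166},
], grip=0)

```text
schema error: expected keys dx, dy, dz, twist
```

Request:
carry_out([
  {"dx": 0.0373,"dy": -0.0332},
  {"dx": 0.0747,"dy": -0.0664},
  {"dx": 0.112,"dy": -0.0996},
  {"dx": 0.1493,"dy": -0.1328},
  {"dx": 0.1867,"dy": -0.166},
])

```text
schema error: expected keys dx, dy, dz, twist
```

Request:
carry_out([
  {"twist": 8},
  {"twist": 16},
  {"twist": 24.7},
  {"twist": 24.7},
])

```text
schema error: expected keys dx, dy, dz, twist
```

Request:
carry_out([
  {"dx": 0.0373,"dy": -0.0332,"dz": 0,"twist": 0},
  {"dx": 0.0747,"dy": -0.0664,"dz": 0,"twist": 0},
  {"dx": 0.112,"dy": -0.0996,"dz": 0,"twist": 0},
  {"dx": 0.1493,"dy": -0.1328,"dz": 0,"twist": 0},
  {"dx": 0.1867,"dy": -0.166,"dz": 0,"twist": 0},
], grip=0)

```text
t: 0.6
eef_pos: [372.9, -324.7, 214.5]
tcp_rot: [-3.141, 0.0, 0.464]
ft_force: [1.1, -0.6, -0.1]
opening: 0.641
```

Request:
carry_out([
  {"dx": 0.0373,"dy": -0.0332,"dz": 0,"twist": 0},
  {"dx": 0.0747,"dy": -0.0664,"dz": 0,"twist": 0},
  {"dx": 0.112,"dy": -0.0996,"dz": 0,"twist": 0},
  {"dx": 0.1493,"dy": -0.1328,"dz": 0,"twist": 0},
  {"dx": 0.1867,"dy": -0.166,"dz": 0,"twist": 0},
])

```text
t: 1.1
eef_pos: [465.4, -92.5, 214.6]
tcp_rot: [3.142, 0.0, 0.465]
ft_force: [1.1, -0.2, -0.4]
opening: 0.218
```

Request:
carry_out([
  {"dx": 0,"dy": 0,"dz": 0,"twist": 8},
  {"dx": 0,"dy": 0,"dz": 0,"twist": 16},
  {"dx": 0,"dy": 0,"dz": 0,"twist": 24.7},
  {"dx": 0,"dy": 0,"dz": 0,"twist": 24.7},
])

```text
t: 1.5
eef_pos: [465.1, -94.3, 214.4]
tcp_rot: [-3.141, 0.0, 0.032]
ft_force: [0.2, 0.2, 0.3]
opening: 0.002
```

Request:
carry_out([
  {"dx": 0.019,"dy": -0.0436,"dz": 0.01,"twist": 0},
  {"dx": 0.038,"dy": -0.0872,"dz": 0.02,"twist": 0},
  {"dx": 0.0574,"dy": -0.1308,"dz": 0.03,"twist": 0},
  {"dx": 0.0574,"dy": -0.1308,"dz": 0.07,"twist": 0},
  {"dx": 0.0574,"dy": -0.1308,"dz": 0.07,"twist": 0},
])

```text
t: 2.0
eef_pos: [516.1, 39.1, 141.1]
tcp_rot: [-3.141, 0.007, 0.04]
ft_force: [-0.5, -1.0, -1.1]
opening: 0.003
```

```bash
python3 - <<'E'
from h import *
look('scene','e.png',(230,120,390,250),5)
print(state()['eef_pos'],state()['ft_force'])
E
```

```text
[516.97228456  38.28323826 143.29751601] [-0.43767072 -0.88099478 -0.13115787]
```

View pics/e.png

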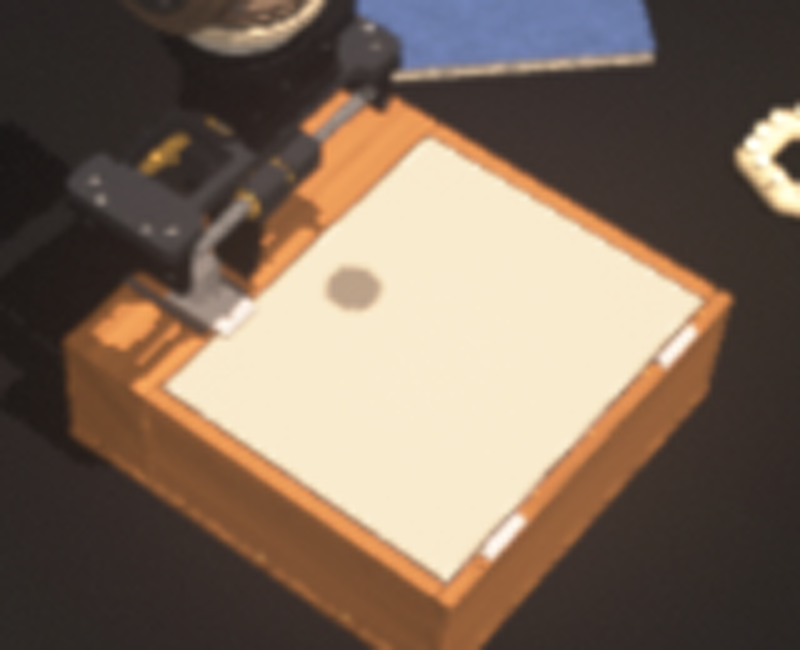

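The scene view shows the finger near crop (205,240), with the bolt plate's end at (235,315). I'll check this against the projection.

```bash
python3 - <<'E'
from h import *
c=camera_info('scene');R=np.array(c['R']);t=np.array(c['t']).ravel();K=np.array(c['mtx'])
for p in [(517,38.3,143.3),(517,38.3,106),(490,37.5,123.5),(490,37.5,95.5),(546,99.5,90),(512,38,95.5)]:
    q=K@(R@np.array(p)+t); q=q[:2]/q[2]; print(p,((q-[230,120])*5).round(0))
E
```

```text
(517, 38.3, 143.3) [238. 260.]
(517, 38.3, 106) [238. 303.]
(490, 37.5, 123.5) [200. 258.]
(490, 37.5, 95.5) [200. 290.]
(546, 99.5, 90) [351. 284.]
(512, 38, 95.5) [231. 311.]
```

The projection agrees with the picture: the tip is behind the tab. Descending to z≈106.

Request:
carry_out([
  {"dx": 0,"dy": 0,"dz": 0.015,"twist": 0},
  {"dx": 0,"dy": 0,"dz": 0.028,"twist": 0},
  {"dx": 0,"dy": 0,"dz": 0.038,"twist": 0},
  {"dx": 0,"dy": 0,"dz": 0.038,"twist": 0},
])

```text
t: 2.45
eef_pos: [518.0, 37.3, 106.8]
tcp_rot: [3.142, 0.001, 0.034]
ft_force: [0.3, -0.6, -0.3]
opening: 0.005
```

Request:
carry_out([
  {"dx": -0.003,"dy": 0,"dz": 0,"twist": 0},
  {"dx": -0.006,"dy": 0,"dz": 0,"twist": 0},
  {"dx": -0.009,"dy": 0,"dz": 0,"twist": 0},
  {"dx": -0.012,"dy": 0,"dz": 0,"twist": 0},
  {"dx": -0.015,"dy": 0,"dz": 0,"twist": 0},
])

```text
t: 2.95
eef_pos: [503.5, 37.5, 107.1]
tcp_rot: [3.141, -0.002, 0.034]
ft_force: [3.0, 0.1, 1.8]
opening: 0.003
```

Request:
carry_out([
  {"dx": -0.003,"dy": 0,"dz": 0,"twist": 0},
  {"dx": -0.006,"dy": 0,"dz": 0,"twist": 0},
  {"dx": -0.009,"dy": 0,"dz": 0,"twist": 0},
  {"dx": -0.012,"dy": 0,"dz": 0,"twist": 0},
])

```text
t: 3.35
eef_pos: [491.0, 37.2, 106.6]
tcp_rot: [3.142, -0.0, 0.034]
ft_force: [2.7, 0.5, 1.5]
opening: 0.005
```

Request:
carry_out([
  {"dx": -0.001,"dy": 0,"dz": 0,"twist": 0},
  {"dx": -0.002,"dy": 0,"dz": 0,"twist": 0},
  {"dx": -0.003,"dy": 0,"dz": 0,"twist": 0},
])

```text
t: 3.65
eef_pos: [488.8, 37.1, 106.7]
tcp_rot: [3.141, -0.002, 0.034]
ft_force: [8.0, 1.0, -1.7]
opening: 0.006
```

Request:
carry_out([
  {"dx": -0.001,"dy": 0,"dz": 0,"twist": 0},
  {"dx": -0.001,"dy": 0,"dz": 0,"twist": 0},
])

```text
t: 3.85
eef_pos: [488.8, 37.1, 106.8]
tcp_rot: [3.141, -0.004, 0.033]
ft_force: [9.8, 1.6, -2.7]
opening: 0.008
```

Request:
carry_out([
  {"dx": -0.001,"dy": 0,"dz": 0,"twist": 0},
  {"dx": -0.002,"dy": 0,"dz": 0,"twist": 0},
  {"dx": -0.002,"dy": 0,"dz": 0,"twist": 0},
])

```text
t: 4.15
eef_pos: [488.5, 37.0, 106.9]
tcp_rot: [3.141, -0.008, 0.033]
ft_force: [18.0, 3.5, -9.8]
opening: 0.003
```

Request:
carry_out([
  {"dx": 0.01,"dy": 0,"dz": 0,"twist": 0},
  {"dx": 0.01,"dy": 0,"dz": -0.02,"twist": 0},
  {"dx": 0.02,"dy": -0.02,"dz": -0.06,"twist": 0},
  {"dx": 0.05,"dy": -0.05,"dz": -0.08,"twist": 0},
  {"dx": 0.06,"dy": -0.061,"dz": -0.08,"twist": 0},
])

```text
t: 4.65
eef_pos: [545.3, 101.8, 189.2]
tcp_rot: [-3.141, -0.004, 0.035]
ft_force: [0.0, 0.0, -0.9]
opening: 0.005
```

Request:
carry_out([
  {"dx": 0,"dy": 0,"dz": 0,"twist": 0},
  {"dx": 0,"dy": 0,"dz": 0,"twist": 0},
])

```text
t: 4.85
eef_pos: [541.6, 99.6, 185.1]
tcp_rot: [3.141, 0.004, 0.034]
ft_force: [-0.7, -0.5, -0.5]
opening: 0.003
```

```bash
python3 - <<'E'
from h import *
look('scene','f.png',(230,120,390,250),5)
print(state()['eef_pos'],state()['ft_force'])
E
```

```text
[541.63459585  99.32554471 185.2502109 ] [-0.5858797   0.45677087 -0.16567067]
```

View pics/f.png

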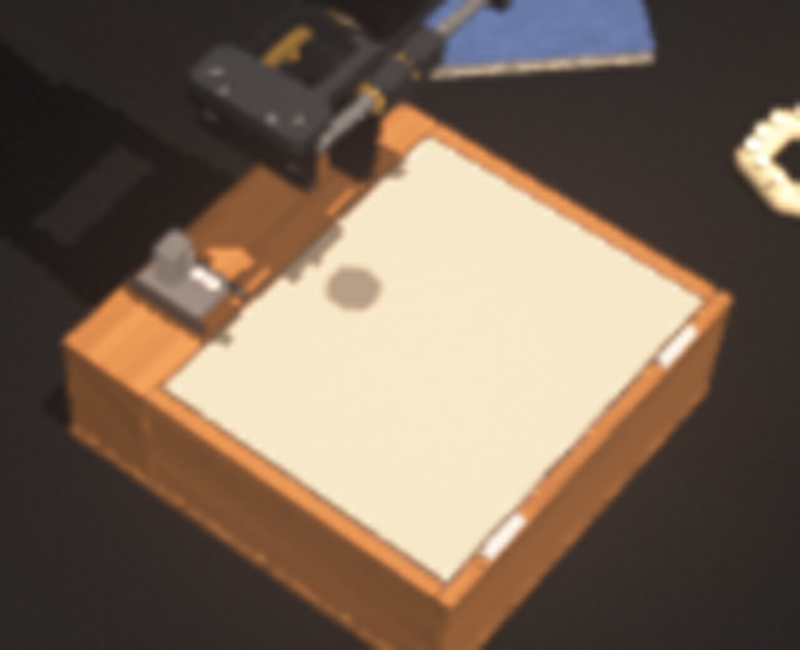

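The bolt plate now lies wholly on the deck at crop (190,290), clear of the lid seam, and it was at a hard stop. The tip is above the mark, so I'll shift 4 mm forward and descend.

Request:
carry_out([
  {"dx": 0.0043,"dy": 0,"dz": 0.03,"twist": 0},
  {"dx": 0.0043,"dy": 0,"dz": 0.06,"twist": 0},
  {"dx": 0.0043,"dy": 0,"dz": 0.078,"twist": 0},
  {"dx": 0.0043,"dy": 0,"dz": 0.086,"twist": 0},
  {"dx": 0.0043,"dy": 0,"dz": 0.088,"twist": 0},
])

```text
t: 5.4
eef_pos: [546.5, 99.4, 97.7]
tcp_rot: [3.141, 0.002, 0.033]
ft_force: [-0.2, -0.3, -0.3]
opening: 0.004
```

Request:
carry_out([
  {"dx": 0,"dy": 0,"dz": 0,"twist": 0},
  {"dx": 0,"dy": 0,"dz": 0,"twist": 0},
  {"dx": 0,"dy": 0,"dz": 0,"twist": 0},
])

```text
t: 5.7
eef_pos: [547.6, 100.1, 99.4]
tcp_rot: [3.142, -0.001, 0.034]
ft_force: [-0.2, 0.4, -0.2]
opening: 0.003
```

Request:
carry_out([
  {"dx": 0,"dy": 0,"dz": 0.001,"twist": 0},
  {"dx": 0,"dy": 0,"dz": 0.002,"twist": 0},
  {"dx": 0,"dy": 0,"dz": 0.003,"twist": 0},
  {"dx": 0,"dy": 0,"dz": 0.004,"twist": 0},
  {"dx": 0,"dy": 0,"dz": 0.005,"twist": 0},
])

```text
t: 6.2
eef_pos: [547.3, 100.1, 93.5]
tcp_rot: [3.142, 0.0, 0.034]
ft_force: [-0.5, 0.2, 0.3]
opening: 0.005
```

Request:
carry_out([
  {"dx": 0,"dy": 0,"dz": 0.001,"twist": 0},
  {"dx": 0,"dy": 0,"dz": 0.002,"twist": 0},
  {"dx": 0,"dy": 0,"dz": 0.003,"twist": 0},
  {"dx": 0,"dy": 0,"dz": 0.004,"twist": 0},
  {"dx": 0,"dy": 0,"dz": 0.005,"twist": 0},
])

```text
t: 6.7
eef_pos: [547.3, 100.1, 88.8]
tcp_rot: [3.141, -0.0, 0.034]
ft_force: [-2.0, -0.1, 4.0]
opening: 0.008
```

Request:
carry_out([
  {"dx": 0,"dy": 0,"dz": 0.0005,"twist": 0},
  {"dx": 0,"dy": 0,"dz": 0.001,"twist": 0},
])

```text
t: 6.9
eef_pos: [547.3, 100.1, 87.7]
tcp_rot: [3.142, -0.0, 0.034]
ft_force: [-2.1, -0.8, 4.1]
opening: 0.006
```

Request:
carry_out([
  {"dx": 0,"dy": 0,"dz": 0.0005,"twist": 0},
  {"dx": 0,"dy": 0,"dz": 0.001,"twist": 0},
  {"dx": 0,"dy": 0,"dz": 0.0015,"twist": 0},
])

```text
t: 7.2
eef_pos: [547.3, 100.1, 86.1]
tcp_rot: [3.141, 0.0, 0.034]
ft_force: [-2.8, -0.9, 5.0]
opening: 0.003
```

Request:
carry_out([
  {"dx": 0,"dy": 0,"dz": 0.0005,"twist": 0},
  {"dx": 0,"dy": 0,"dz": 0.001,"twist": 0},
])

```text
t: 7.4
eef_pos: [547.3, 100.1, 85.0]
tcp_rot: [3.142, 0.0, 0.034]
ft_force: [-3.0, 0.2, 4.3]
opening: 0.004
```

Request:
carry_out([
  {"dx": 0,"dy": 0,"dz": 0.0004,"twist": 0},
  {"dx": 0,"dy": 0,"dz": 0.0008,"twist": 0},
])

```text
t: 7.6
eef_pos: [547.3, 100.1, 84.3]
tcp_rot: [3.142, 0.0, 0.034]
ft_force: [-2.1, -0.2, 4.8]
opening: 0.007
```

Request:
carry_out([
  {"dx": 0,"dy": 0,"dz": 0.0004,"twist": 0},
  {"dx": 0,"dy": 0,"dz": 0.0008,"twist": 0},
])

```text
t: 7.8
eef_pos: [547.3, 100.1, 83.5]
tcp_rot: [3.142, 0.0, 0.034]
ft_force: [-1.9, 0.5, 3.7]
opening: 0.007
```

Request:
carry_out([
  {"dx": 0,"dy": 0,"dz": 0.0004,"twist": 0},
  {"dx": 0,"dy": 0,"dz": 0.0008,"twist": 0},
])

```text
t: 8.0
eef_pos: [547.3, 100.1, 82.7]
tcp_rot: [3.142, -0.0, 0.034]
ft_force: [-2.5, -0.6, 5.1]
opening: 0.0
```

Request:
carry_out([
  {"dx": 0,"dy": 0,"dz": 0.0004,"twist": 0},
  {"dx": 0,"dy": 0,"dz": 0.0008,"twist": 0},
])

```text
t: 8.2
eef_pos: [547.4, 100.1, 82.1]
tcp_rot: [3.142, -0.0, 0.034]
ft_force: [-3.2, 0.1, 7.6]
opening: 0.005
```

Catch engaged (7.6 N). Continuing.

Request:
carry_out([
  {"dx": 0,"dy": 0,"dz": 0.0004,"twist": 0},
  {"dx": 0,"dy": 0,"dz": 0.0008,"twist": 0},
])

```text
t: 8.4
eef_pos: [547.4, 100.1, 81.4]
tcp_rot: [3.141, -0.0, 0.034]
ft_force: [-3.5, 0.6, 8.0]
opening: 0.001
```

Request:
carry_out([
  {"dx": 0,"dy": 0,"dz": 0.0003,"twist": 0},
  {"dx": 0,"dy": 0,"dz": 0.0006,"twist": 0},
])

```text
t: 8.6
eef_pos: [547.4, 100.1, 80.8]
tcp_rot: [3.142, -0.0, 0.034]
ft_force: [-3.1, -0.3, 7.5]
opening: 0.006
```

Request:
carry_out([
  {"dx": 0,"dy": 0,"dz": 0.0003,"twist": 0},
  {"dx": 0,"dy": 0,"dz": 0.0006,"twist": 0},
])

```text
t: 8.8
eef_pos: [547.4, 100.1, 80.2]
tcp_rot: [3.142, -0.0, 0.034]
ft_force: [-3.1, -0.6, 8.8]
opening: 0.007
```

Request:
carry_out([
  {"dx": 0,"dy": 0,"dz": 0.0003,"twist": 0},
  {"dx": 0,"dy": 0,"dz": 0.0006,"twist": 0},
])

```text
t: 9.0
eef_pos: [547.4, 100.1, 79.6]
tcp_rot: [3.141, -0.0, 0.034]
ft_force: [-2.5, -0.5, 8.6]
opening: 0.006
```

Request:
carry_out([
  {"dx": 0,"dy": 0,"dz": 0.0003,"twist": 0},
  {"dx": 0,"dy": 0,"dz": 0.0006,"twist": 0},
])

```text
t: 9.2
eef_pos: [547.5, 100.1, 79.0]
tcp_rot: [3.142, -0.001, 0.034]
ft_force: [-2.5, -0.8, 7.9]
opening: 0.006
```

Request:
carry_out([
  {"dx": 0,"dy": 0,"dz": 0.0003,"twist": 0},
  {"dx": 0,"dy": 0,"dz": 0.0006,"twist": 0},
])

```text
t: 9.4
eef_pos: [547.5, 100.1, 78.4]
tcp_rot: [3.142, -0.001, 0.034]
ft_force: [-1.9, 0.1, 7.9]
opening: 0.007
```

Request:
carry_out([
  {"dx": 0,"dy": 0,"dz": 0.0003,"twist": 0},
  {"dx": 0,"dy": 0,"dz": 0.0006,"twist": 0},
])

```text
t: 9.6
eef_pos: [547.5, 100.1, 77.7]
tcp_rot: [3.142, -0.001, 0.034]
ft_force: [-2.0, 0.4, 6.5]
opening: 0.005
```

Request:
carry_out([
  {"dx": 0,"dy": 0,"dz": 0.0003,"twist": 0},
])

```text
t: 9.7
eef_pos: [547.5, 100.1, 77.4]
tcp_rot: [3.141, -0.001, 0.034]
ft_force: [-1.6, -0.3, 5.6]
opening: 0.006
```

Request:
carry_out([
  {"dx": 0,"dy": 0,"dz": 0.0003,"twist": 0},
])

```text
t: 9.8
eef_pos: [547.5, 100.1, 77.1]
tcp_rot: [3.142, -0.001, 0.034]
ft_force: [-3.2, -0.0, 6.8]
opening: 0.002
```

Request:
carry_out([
  {"dx": 0,"dy": 0,"dz": 0.0003,"twist": 0},
])

```text
t: 9.9
eef_pos: [547.5, 100.1, 77.0]
tcp_rot: [3.142, -0.001, 0.034]
ft_force: [-3.9, 0.9, 11.8]
opening: 0.001
```

The force dropped to 5.6 N at 77.4, and now there is a firm rise at the rubber stop, so the catch has given. Retreating at once.

Request:
carry_out([
  {"dx": 0,"dy": 0,"dz": -0.05,"twist": 0},
  {"dx": 0,"dy": 0,"dz": -0.1,"twist": 0},
  {"dx": -0.02,"dy": 0,"dz": -0.14,"twist": 0},
  {"dx": -0.05,"dy": 0,"dz": -0.18,"twist": 0},
  {"dx": -0.08,"dy": 0,"dz": -0.21,"twist": 0},
])

```text
t: 10.4
eef_pos: [466.8, 97.4, 288.5]
tcp_rot: [3.142, -0.002, 0.034]
ft_force: [-1.0, -0.3, 0.5]
opening: 0.005
```

Request:
carry_out([
  {"dx": 0,"dy": 0.05,"dz": 0,"twist": 0},
  {"dx": 0,"dy": 0.1,"dz": 0,"twist": 0},
  {"dx": 0,"dy": 0.15,"dz": 0,"twist": 0},
  {"dx": 0,"dy": 0.2,"dz": 0,"twist": 0},
  {"dx": 0,"dy": 0.25,"dz": 0,"twist": 0},
])

```text
t: 10.9
eef_pos: [475.7, -154.5, 286.6]
tcp_rot: [3.141, -0.001, 0.034]
ft_force: [1.3, 1.1, 0.3]
opening: 0.003
```

```bash
python3 - <<'E'
from h import *
look('scene','g.png',(200,60,420,260),3)
print(state()['eef_pos'],state()['ft_force'])
E
```

```text
[ 476.13442918 -160.51132093  286.30552927] [-0.91135319 -3.84702081 -1.2347276 ]
```

View pics/g.png

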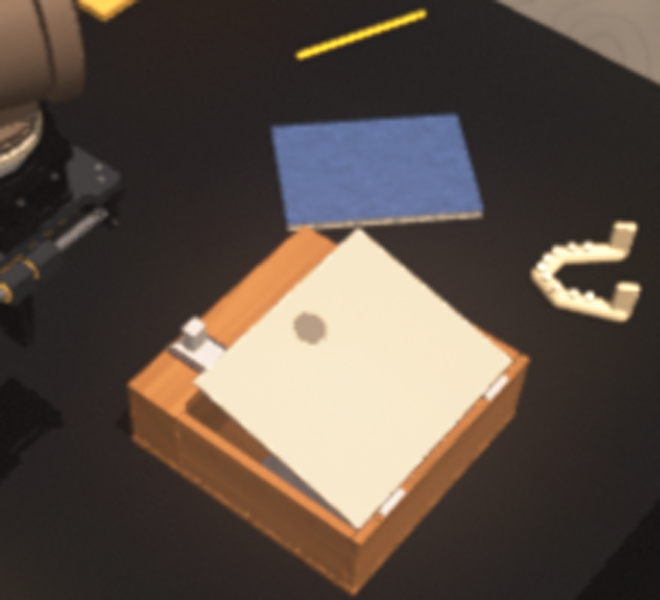

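The lid is rising: its front edge is lifted near crop (205,380)–(360,232), and the bolt is still back on the deck. The hand is clear at the left, so I'll wait it out.

```bash
python3 - <<'E'
from h import *
print(state()['t'])
for i in range(130): read_camera('scene')
look('scene','i.png',(150,40,430,270),2.5)
print(state()['t'],state()['eef_pos'],state()['ft_force'])
E
```

```text
10.95
17.5 [ 475.78321324 -152.43702031  286.64007246] [-0.17699698 -0.64860463 -0.24515472]
```

View pics/i.png

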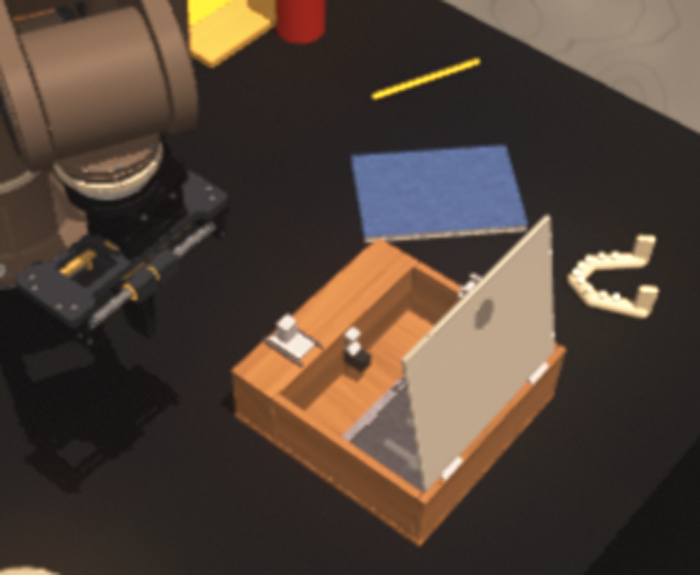

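The lid is nearly upright, with its free edge at crop (406,357)–(548,217). I'll check this against the model at 1.35 rad and make sure it has stopped.

```bash
python3 - <<'E'
from h import *
a=cv2.imread('full_scene.png').astype(int)
for i in range(30): im,_=read_camera('scene')
print('t',state()['t'],'max diff near case',cv2.GaussianBlur(np.abs(im[:,:,::-1].astype(int)-a)[130:260,240:380].astype(np.float32),(5,5),0).max())
c=camera_info('scene');R=np.array(c['R']);t=np.array(c['t']).ravel();K=np.array(c['mtx'])
y=.0339
for th in (1.15,1.25,1.35):
  for yy in (-118,118):
    p=np.array([98-190*np.cos(th)+5*np.sin(th)*0,yy,85+190*np.sin(th)])
    X=[600.8+p[0]*np.cos(y)-p[1]*np.sin(y),101.3+p[0]*np.sin(y)+p[1]*np.cos(y),p[2]]
    q=K@(R@np.array(X)+t);print(th,yy,((q[:2]/q[2]-[150,40])*2.5).round())
E
```

```text
t 19.0 max diff near case 1.421875
1.15 -118 [367. 345.]
1.15 118 [513. 205.]
1.25 -118 [382. 350.]
1.25 118 [529. 208.]
1.35 -118 [399. 357.]
1.35 118 [545. 213.]
```

The lid is still, and its edge matches 1.35 rad. Handing in.

```bash
python3 -c "
from cell import *
print(job_done())"
```

```text
the job is handed in; nothing more can be done
None
```

The case is open. I drew the bolt back to its stop, pressed the lid until the catch gave, pulled the hand away, and the lid swung fully open by itself.

- **Bolt:** I pushed the tab back with shut fingers until it stalled. The force reached about 18 N against the stop, and a picture showed the plate fully clear of the lid.
- **Press:** The force was 4–5 N on the spring, then 7.5–8.8 N at the catch, falling to 5.6 N about 12.5 mm down. That drop was a little less clear than described (a 6.8 N reading followed). I only took it as certain when the rubber stop pushed back, at 11.8 N. That was the highest force I read on the lid, well under 20 N.
- **Final check:** The lid's free edge matched the 1.35 rad model to within about 3 pixels at full camera resolution. It did not move over the last 1.5 s.
- **Other things:** The hand was clear and touching nothing. I kept away from the other things on the bench, and the notebook and jawbone looked unmoved. I did not check the skullcap and flask again at the end. I handed in at about 19 s, and no verdict was reported.

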